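# Seat the drilling template on its two pins

## Robot

A 6-joint arm with a two-finger parallel gripper is mounted at the origin on the work surface. World frame = base frame: x ahead of the robot, y to its left, z up, the work surface at z = 0. Lengths are in m, angles in rad, forces in N, time in s.
With the tool pointing down it reaches from about 0.35 to 0.85 m from the base axis. Payload 8.1 kg.
Tool frame: the origin (TCP) lies on the centre line of the jaws, within the pads' length; the fingertips stand robot.tips_ahead ahead of it and the grasp point (between the pads) lies 8 mm behind it (robot.tips_ahead is the distance from the TCP to the fingertips, in m); z points along the fingers, y is the direction in which the jaws open and shut (so a half turn about z gives the same grasp; the last joint's range is limited). The gripper opens to 93 mm and grips with 3 to 60 N. Pads are 15 mm wide; open, the fingers measure 128 mm over their backs; the gripper's body (75 mm by 188 mm) begins 65 mm behind the grasp point.
Start: joints at [1.244, 0.13, 1.488, -0, 1.523, -0.085], TCP at [0.144, 0.583, 0.23] pointing down, gripper open.
Joint ranges: [-2.96, 2.96], [-0.89, 2.26], [0.02, 2.5], [-1.34, 4.48], [0, 2.73], [-2.66, 2.66]. Speed limits (rad/s): [2.39, 2.39, 2.79, 3.14, 3.14, 3.14].

## Interface

Orientations are given as a rotation vector (axis times angle).
In Python, from plant import monitor, eyes, job, robot gives the robot as it stands.
- The arm moves only by the tool servo_tool, never from a script. Its argument "plan" is a list that holds one entry, the list of rows, each a list of 7 numbers: the closure, from -1 (fully open) to 1 (shut), so that 0 is half open, then the shift along the world's x, y, z in mm, then the turn, a rotation vector about the world's x, y, z in rad. In form: [[[hand, dx, dy, dz, ax, ay, az], ...]]. A call has 1 to 12 rows; each row shifts and turns the commanded pose from where the row before left it; what a row does not reach is not made up. A row lasts 1/10 s, in which the tool goes at most 50 mm and 8.59 degrees, less where a joint would pass 70% of its speed; a pose out of reach is approached as far as the arm can. A call with a gripper value outside its range is refused whole. The fingers move at their own pace and stop on an object; "force" is the grip in N (left out, the last holds). Time passes only in rows, so rows that do not move let the fingers close. It gives the time, the measured TCP pose, the force and the opening at its end, in the units of the state.
- monitor.read_state(): the state, without advancing time (a new reading comes with each control period).
- eyes.read_camera(name): name is "scene" or "top"; returns the picture (480x640x3 uint8, red, green, blue); there is no depth.
- eyes.camera_info(name): a dict with "mtx" (3x3 intrinsics, pixels), "R" (3x3) and "t" (3): a world point X has camera coordinates R X + t. Camera axes: x right, y down, z forward; pixel columns grow to the right and rows downward; lengths in m; the calibration is good to about 2 mm. A picture is of the moment at which its call begins. camera_info takes no time and is no camera call.
- job.close_job(): hands the job in, once; it reports no verdict.
The state is a dict: "t": time; "q": joint angles; "dq": joint speeds; "joint_torque": joint torques, N m; "tool_pos": TCP position; "orientation": TCP orientation; "force": force on the tool from outside, world axes, zero at the start; "wrist_torque": the same for the moment, N m; "opening": finger opening in m.
Only numpy, scipy, OpenCV 4.12 (cv2) and the standard library are available. Lean on these libraries where they do the work, as an engineer would, in place of code of your own. Each camera call takes 0.05 s, during which the arm holds its last target. There are 200 camera calls.

## Task

The grey drilling template has been left short of home on its wooden fixture, propped on the loading step and on the tips of the two locating pins. Nudge it along with the fingers until its two end holes drop over the two pins and it lies flat on the fixture; only push it, never lift it, and leave the tape measure, the screwdriver and the battery pack where they are.

Things in the scene. Friction and masses are not known exactly. Their poses are not given: they have to be found in the camera images.
- plate: drilling template: loose flat grey plate, 130 (x) by 180 (y) by 12 mm (z), 0.25 to 0.45 kg; origin at the centre of its underside. Starts level on the step and pin tips, underside 24 mm above the bench, its origin 24-42 mm back (fixture -x) from home, up to 30 mm to either side, turned up to 0.12 rad. Home: origin 18 mm straight above the fixture's origin, axes parallel. Brass drill bushes on top are blind
- fixture: fixed wooden fixture. Origin on the bench, below the centre of the plate's home; x is the way the plate must go. Board 18 mm thick, x -150 to +85, y -125 to +125 mm; on it a loading step 6 mm high (top 24 mm above the bench) from x = -150 to -70 mm, full width. The seated plate's rear edge is at x = -65 mm, 5 mm clear of the step. No stops at the sides or in front
- pin_left (a point): tip of the left (fixture +y) steel locating pin, at fixture x = +15, y = +50 mm, 24 mm above the bench. Pins stand 6 mm above the board: 10 mm diameter for the lowest 2 mm, then tapering to 4 mm at the tip
- pin_right (a point): tip of the right pin, the same, at fixture x = +15, y = -50 mm
- hole_left (a point): centre, at the underside, of the plate's left (+y) locating hole: 14 mm diameter, right through, at plate x = +15, y = +50 mm. Belongs over pin_left, with 2 mm play all round
- hole_right (a point): centre, at the underside, of the right (-y) locating hole, the same, at plate x = +15, y = -50 mm. Belongs over pin_right
- tape: bystander: yellow tape measure, 70 x 40 x 60 mm high, standing on the bench at one side of the fixture, origin under its centre
- driver: bystander: screwdriver 200 mm long, lying on the bench along the other side of the fixture, roughly parallel to fixture x; origin on the bench near its middle, handle towards its -x
- battery: bystander: battery pack, 75 x 115 x 50 mm high, black with a red top, on the bench beyond the fixture; origin under its centre
Not all that is in view belongs to the job. What is meant by the plate is not orange or purple, and is the larger of those in its own colour.

How it is judged:
At the end, for the whole second after the job is handed in: both locating holes within 3 mm (horizontally) of their pins, the plate down on the fixture board (underside within 1.5 mm of it), level within 0.02 rad and at rest (horizontal distance between hole_left and pin_left below 0.003 m and horizontal distance between hole_right and pin_right below 0.003 m and z of plate in the frame of fixture between 0.0165 and 0.0195 m and angle between plate's own z axis and vertical below 0.02 rad and linear speed of plate below 0.01 m/s and angular speed of plate below 0.05 rad/s); the robot touches nothing.
It fails at once if the plate is lifted (its centre more than 10 mm above the height it starts at, or tipped more than 0.25 rad) (z of plate in the frame of fixture above 0.034 m or angle between plate's own z axis and vertical above 0.25 rad).
It fails at once if the tape measure is moved more than 20 mm (distance of tape from where it was at the start of the episode above 0.02 m).
It fails at once if the screwdriver is moved more than 20 mm (distance of driver from where it was at the start of the episode above 0.02 m).
It fails at once if the battery pack is moved more than 20 mm (distance of battery from where it was at the start of the episode above 0.02 m).
It also fails if it takes over 56 s, if anything falls off the work surface, if the arm or the gripper's body presses on something with over 40 N, if the wrist force passes 120 N, or if a joint passes its speed limit or range.

## Working session

There is one attempt and no reset: what is moved stays moved. The work goes in short steps, Python scripts to look and compute and a tool call to move; the robot and the scene stay as the last step left them, time stands still between calls to the robot, and variables do not carry over. Pictures are saved under pics/ and viewed, about 8 in all and at most 12, crops included, and the job is handed in when it is done.

Besides the shell and the picture viewer there is one more tool, called after "Emit:" as name(argument=value, ...), one argument or row to a line, values as JSON. servo_tool: Moves the arm, as the interface text tells. Its arguments: {"type":"object","properties":{"plan":{"type":"array"},"force":{"type":"number"}},"required":["plan"]}

```bash
mkdir -p pics; ls
python3 - <<'E'
from plant import monitor, eyes, job, robot
import cv2
print(monitor.read_state()); print(robot.tips_ahead)
for n in("scene","top"):
    im=eyes.read_camera(n); cv2.imwrite(f"pics/{n}0.png",im[:,:,::-1]); print(eyes.camera_info(n))
E
```

```text
pics
{'t': 0.0, 'q': array([ 1.24361111e+00,  1.31188314e-01,  1.48926139e+00,  1.01070762e-05,
        1.52297741e+00, -8.54161970e-02]), 'dq': array([ 0.0010793 ,  0.00011493,  0.00037959,  0.00099539,  0.00075151,
       -0.00022073]), 'joint_torque': array([ 1.18017197e-03, -5.59872508e+01, -4.91747725e+01,  7.68468459e-02,
        3.58113565e-02, -9.21874357e-05]), 'tool_pos': array([0.14346293, 0.58204211, 0.22858102]), 'orientation': array([-3.78799744e-01, -3.11828226e+00,  2.81687177e-03]), 'force': array([-0.65699786,  0.11988421,  0.66026615]), 'wrist_torque': array([0.01770163, 0.03975398, 0.0011189 ]), 'opening': 0.09307152727426982}
0.011
{'mtx': array([[575.75795634,   0.        , 325.54985443],
       [  0.        , 575.75795634, 246.46353469],
       [  0.        ,   0.        ,   1.        ]]), 'R': array([[-0.55536537,  0.83140809, -0.0181633 ],
       [ 0.45159728,  0.28317461, -0.84609221],
       [-0.69830452, -0.47809281, -0.53272701]]), 't': array([ 0.26688431, -0.21816659,  1.70788605])}
{'mtx': array([[612.60485396,   0.        , 310.36771445],
       [  0.        , 612.60485396, 237.55459989],
       [  0.        ,   0.        ,   1.        ]]), 'R': array([[ 0.11364337, -0.9935194 ,  0.00209548],
       [-0.97206691, -0.11162499, -0.20646014],
       [ 0.20535606,  0.02142588, -0.97845277]]), 't': array([0.00872178, 0.55109212, 1.16371171])}
```

View pics/top0.png

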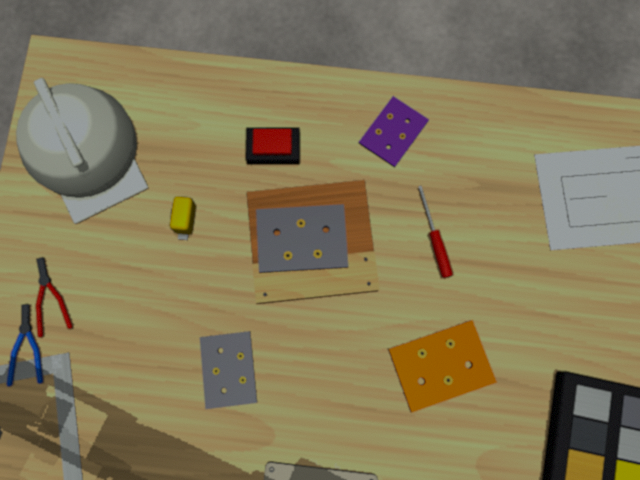

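View pics/scene0.png

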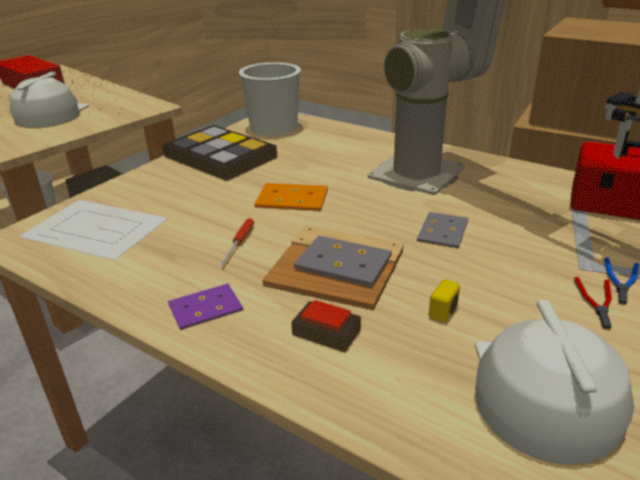

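The top view shows the fixture around (312,240), with the grey plate on it at (302,238) and its holes at (277,232) and (326,230). What could be mistaken for it: the smaller grey plate (229,370), the orange plate (442,365) and the purple plate (394,131). I choose the large grey plate on the fixture. Next I measure it and check it in a crop.

```bash
cat > h.py <<'E'
import numpy as np, cv2
from plant import monitor, eyes, job, robot
I=eyes.camera_info("top"); K,R,t=I["mtx"],I["R"],I["t"]
def ray(p,z):
    p=np.atleast_2d(p).astype(float); d=np.c_[p,np.ones(len(p))]@np.linalg.inv(K).T@R
    c=-R.T@t; return (c+d*((z-c[2])/d[:,2])[:,None])[:,:2]
def pix(X):
    X=np.atleast_2d(X)@R.T+t; X=X@K.T; return X[:,:2]/X[:,2:]
def big(m,lo=0):
    cs=cv2.findContours(m.astype(np.uint8),cv2.RETR_EXTERNAL,cv2.CHAIN_APPROX_NONE)[0]
    return max(cs,key=cv2.contourArea)
def rect(c,z):
    r=cv2.minAreaRect((ray(c[:,0],z)*1000).astype(np.float32)); return r
def grey(im,x0=240,x1=385,y0=175,y1=310):
    hsv=cv2.cvtColor(im,cv2.COLOR_RGB2HSV); m=np.zeros(im.shape[:2],bool)
    m[y0:y1,x0:x1]=(hsv[y0:y1,x0:x1,1]<60); return m
E
python3 - <<'E'
from h import *
im=eyes.read_camera("top"); hsv=cv2.cvtColor(im,cv2.COLOR_RGB2HSV)
print("cam",-R.T@t)
for p in[(300,240),(277,232),(301,224),(260,220),(320,275),(230,230),(395,240),(316,301),(262,190)]: print(p,im[p[1],p[0]],hsv[p[1],p[0]])
print("plate",rect(big(grey(im)),.036))
c=im[170:315,235:395]; cv2.imwrite("pics/crop1.png",cv2.resize(c,None,fx=4.9,fy=4,interpolation=cv2.INTER_CUBIC)[:,:,::-1] if 0 else cv2.resize(c,None,fx=4,fy=4,interpolation=cv2.INTER_CUBIC)[:,:,::-1])
E
```

```text
cam [0.29573199 0.04524737 1.25239723]
(300, 240) [88 90 95] [111  19  95]
(277, 232) [128  79  34] [ 14 187 128]
(301, 224) [98 83 32] [ 23 172  98]
(260, 220) [89 90 96] [116  19  96]
(320, 275) [151 127  77] [ 20 125 151]
(230, 230) [151 140  92] [ 24 100 151]
(395, 240) [150 143  95] [ 26  93 150]
(316, 301) [152 138  91] [ 23 102 152]
(262, 190) [134 104  62] [ 18 137 134]
plate ((548.8237915039062, 89.99057006835938), (130.16014099121094, 179.19842529296875), 9.948121070861816)
```

View pics/crop1.png

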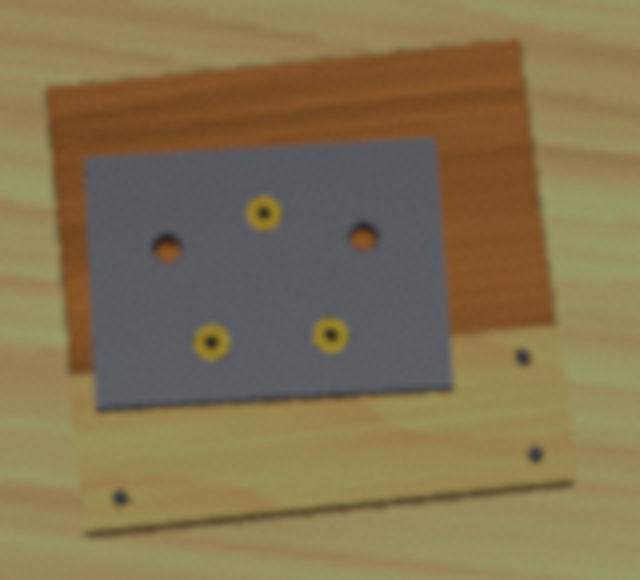

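The crop confirms the large grey plate (130 x 179 mm measured), with holes at crop pixels (167,249) and (363,237). The board's front corners are at (48,88) and (521,40), the step edge runs (70,373)–(554,323), and the step's rear corners are at (85,532) and (573,484). Now the fixture pose.

Run:
```python
from h import *
im=eyes.read_camera("top"); g=cv2.cvtColor(im,cv2.COLOR_RGB2GRAY)
hsv=cv2.cvtColor(im,cv2.COLOR_RGB2HSV)
f=lambda p:np.array(p)/4+[235,170]-.375
P=[((48,88),(85,125),.018),((521,40),(85,-125),.018),((85,532),(-150,125),.024),((573,484),(-150,-125),.024),((71,373),(-70,125),.024),((554,324),(-70,-125),.024)]
W=[];F=[]
for p,q,z in P:
    w=ray(f(p),z)[0]*1000; W.append(w);F.append(q)
W=np.array(W);F=np.array(F,float)
print(W.round(1)); 
def fit(F,W):
    a,b=F.mean(0),W.mean(0); H=(F-a).T@(W-b); th=np.arctan2(H[0,1]-H[1,0],H[0,0]+H[1,1])
    c,s=np.cos(th),np.sin(th);M=np.array([[c,-s],[s,c]]);return th,b-M@a,M
th,o,M=fit(F,W); print("fixture",o,th,"res",((W-(F@M.T+o))@M).round(1))
r=rect(big(grey(im)),.036)
tp=np.deg2rad(r[2]) ; c=np.array(r[0]); print("plate in fixture",M.T@(c-o),"yaw rel",tp-th, "world yaw",tp)
hl=np.array([ray(f(p),.036)[0]*1000 for p in((167,249),(363,237))]); print("holes",hl,"in fix",(hl-o)@M)
# bystanders
m=lambda lo,hi,x0,y0,x1,y1:(lambda k:(k[y0:y1,x0:x1].nonzero()))(cv2.inRange(hsv,lo,hi))
for n,(a,b,z) in dict(tape=((163,190),(200,245),.06),driver=((405,180),(460,285),.015),battery=((240,120),(305,170),.05)).items():
    print(n,(ray([a,b,(a[0],b[1]),(b[0],a[1])],z)*1000-o)@M)
```

```text
[[637.2 215.9]
 [691.5 -27.4]
 [408.7 165.5]
 [460.6 -75.3]
 [487.9 183.2]
 [541.1 -58.2]]
fixture [581.78231375  76.85722329] 0.21412067994811265 res [[-1.3 -0.9]
 [ 0.1 -0.2]
 [-0.3 -1.6]
 [-0.8  2.1]
 [ 0.8 -1.1]
 [ 1.5  1.7]]
plate in fixture [-29.41518505  19.8367355 ] yaw rel -0.04049334603260432 world yaw 0.17362733391550833
holes [[554.86804968 141.88359491]
 [572.45210934  43.58724184]] in fix [[-12.48229836  69.26036993]
 [-16.18661713 -30.52765642]]
tape [[ 91.28225046 288.80488118]
 [-29.35161037 221.56239869]
 [-22.04229105 294.54742388]
 [ 83.84710725 214.41397727]]
driver [[  76.73907072 -209.59642658]
 [-155.04748961 -291.52643703]
 [-143.89012986 -180.27532663]
 [  65.21311129 -324.96041234]]
battery [[230.45731984 123.21713024]
 [108.13502786  -1.21947096]
 [121.39788258 131.57929931]
 [216.98224422 -11.96715962]]
```

Plate in the fixture frame: (-29.4, +19.8) mm, yaw -0.04. These agree with the holes and with the sizes given. My plan is a two-finger side push along -y, then a two-finger rear push along +x. First move goes above the plate's +y side, with the jaws turned along fixture x.

Emit:
servo_tool(
  plan=[
    [[0,32,-31,-4,0,0,-0.093],[0,32,-31,-4,0,0,-0.093],[0,32,-31,-4,0,0,-0.093],[0,32,-31,-4,0,0,-0.093],[0,32,-31,-4,0,0,-0.093],[0,32,-31,-4,0,0,-0.093],[0,32,-31,-4,0,0,-0.093],[0,32,-31,-4,0,0,-0.093],[0,32,-31,-4,0,0,-0.093],[0,32,-31,-4,0,0,-0.093],[0,32,-31,-4,0,0,-0.093],[0,27,-29,-4,0,0,-0.093]],
  ],
)

```text
t: 1.4
tool_pos: [0.524, 0.2108, 0.1814]
orientation: [1.978, 2.441, 0.0]
force: [0.7, 0.5, 0.1]
opening: 0.0461
```

Emit:
servo_tool(
  plan=[
    [[0,0,0,0,0,0,0],[0,0,0,0,0,0,0],[0,0,0,0,0,0,0]],
  ],
)

```text
t: 1.7
tool_pos: [0.522, 0.2132, 0.1815]
orientation: [-1.971, -2.446, 0.0]
force: [0.4, 0.9, 0.1]
opening: 0.0466
```

```bash
cat >> h.py <<'E'
TH=.2141; MM=np.array([[np.cos(TH),-np.sin(TH)],[np.sin(TH),np.cos(TH)]]); O=np.array([581.8,76.9])
def tool():
    from scipy.spatial.transform import Rotation as Ro
    s=monitor.read_state(); p=s["tool_pos"]*1000; A=Ro.from_rotvec(s["orientation"]).as_matrix()
    print("t",s["t"],"p",p.round(1),"fix",(MM.T@(p[:2]-O)).round(1),"jaw-fix",round((np.arctan2(A[1,1],A[0,1])-TH)%np.pi,3),"toolz",A[:,2].round(3),"F",s["force"].round(1),"op",s["opening"])
E
python3 -c "
from h import *
tool(); cv2.imwrite('pics/s1.png',cv2.resize(eyes.read_camera('scene')[150:370,220:520],None,fx=2.6,fy=2.6)[:,:,::-1])"
```

```text
t 1.7 p [522.  213.2 181.5] fix [-29.4 145.9] jaw-fix 0.0 toolz [-0.001  0.    -1.   ] F [0.4 0.9 0.1] op 0.04658950870811363
```

View pics/s1.png

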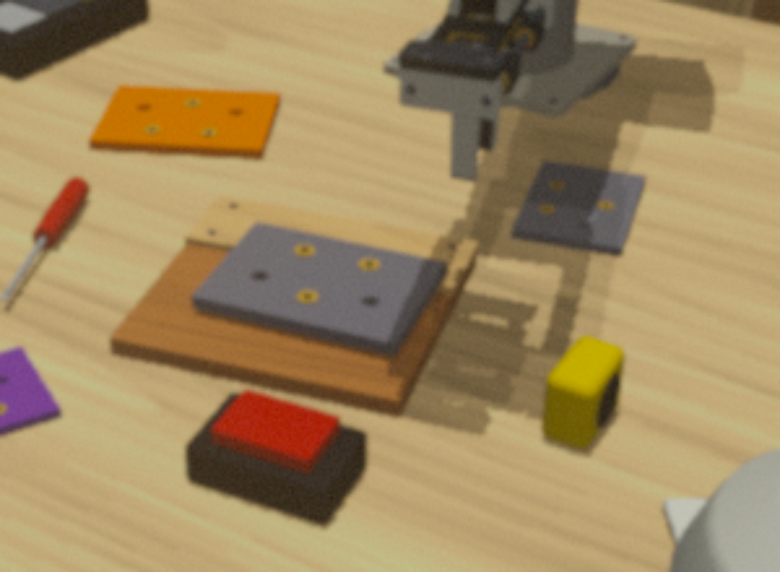

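The scene crop shows the fingers hanging at (470,150), beside the plate's +y side and clear of the tape at (583,390). Lowering beside the edge.

Emit:
servo_tool(
  plan=[
    [[0,0,0,-35,0,0,0],[0,0,0,-35,0,0,0],[0,0,0,-35,0,0,0],[0,0,0,-26,0,0,0],[0,0,0,-10,0,0,0],[0,0,0,0,0,0,0],[0,2,-9,0,0,0,0],[0,2,-9,0,0,0,0],[0,0,0,0,0,0,0],[0,0,0,0,0,0,0]],
  ],
)

```text
t: 2.75
tool_pos: [0.5276, 0.1942, 0.0418]
orientation: [1.974, 2.443, 0.003]
force: [-0.7, -0.4, 0.5]
opening: 0.0464
```

Emit:
servo_tool(
  plan=[
    [[0,0.4,-2,0,0,0,0],[0,0.4,-2,0,0,0,0],[0,0.4,-2,0,0,0,0],[0,0.4,-2,0,0,0,0],[0,0,0,0,0,0,0]],
  ],
)

```text
t: 3.25
tool_pos: [0.5283, 0.1865, 0.0407]
orientation: [-1.973, -2.445, -0.0]
force: [-0.3, 0.5, 1.0]
opening: 0.0462
```

```bash
python3 -c "
from h import *
tool()"
```

```text
t 3.25 p [528.3 186.5  40.7] fix [-29.  118.5] jaw-fix 3.14 toolz [-0.  0. -1.] F [-0.3  0.5  1. ] op 0.046223728838694404
```

Emit:
servo_tool(
  plan=[
    [[0,0.4,-2,-0.2,0,0,0],[0,0.4,-2,-0.2,0,0,0],[0,0.4,-2,-0.2,0,0,0],[0,0.4,-2,-0.2,0,0,0],[0,0.4,-2,-0.2,0,0,0]],
  ],
)

```text
t: 3.75
tool_pos: [0.5303, 0.1765, 0.0397]
orientation: [1.973, 2.445, 0.0]
force: [-0.2, 2.9, 2.9]
opening: 0.0468
```

Emit:
servo_tool(
  plan=[
    [[0,0.4,-2,0,0,0,0],[0,0.4,-2,0,0,0,0],[0,0.4,-2,0,0,0,0],[0,0.4,-1.5,0,0,0,0],[0,0,0,0,0,0,0],[0,0,0,0,0,0,0]],
  ],
)

```text
t: 4.35
tool_pos: [0.5318, 0.1688, 0.0395]
orientation: [1.973, 2.445, -0.001]
force: [0.2, 1.4, 0.5]
opening: 0.0469
```

```bash
cat >> h.py <<'E'
def plate(z=.036):
    im=eyes.read_camera("top"); r=rect(big(grey(im)),z); a=r[2] if r[2]<45 else r[2]-90
    print("plate fix",(MM.T@(np.array(r[0])-O)).round(1),"yaw",round(np.deg2rad(a)-TH,3),"size",np.round(r[1],1)); return im
E
python3 -c "
from h import *
tool(); im=plate(); cv2.imwrite('pics/t2.png',cv2.resize(im[150:315,235:435],None,fx=3,fy=3)[:,:,::-1])"
```

```text
t 4.35 p [531.8 168.8  39.5] fix [-29.3 100.4] jaw-fix 3.14 toolz [-0. -0. -1.] F [0.2 1.4 0.5] op 0.04685201953688106
plate fix [-33.3  26.7] yaw -0.077 size [279.9 235.9]
```

View pics/t2.png

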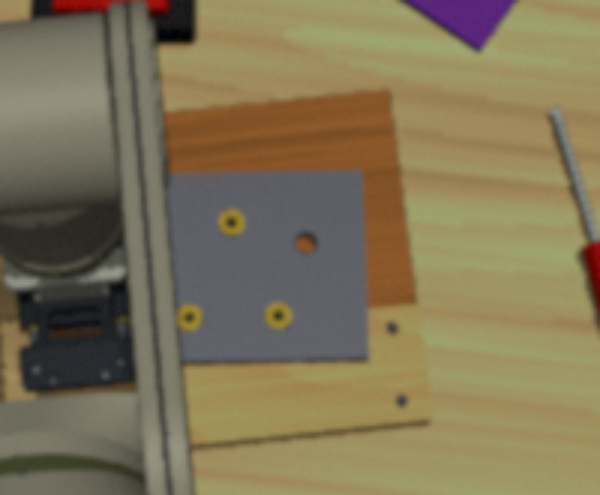

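The arm hides the plate's left part. The three bushes (231,222), (189,317), (279,316) and the right hole (306,242) are visible, and the plate looks turned clockwise. I'll fit its pose from the bushes, referenced to the first picture.

```bash
cat >> h.py <<'E'
def bush(im):
    hsv=cv2.cvtColor(im,cv2.COLOR_RGB2HSV); m=cv2.inRange(hsv,(19,130,50),(32,255,255))
    g=grey(im).astype(np.uint8); g=cv2.morphologyEx(g,cv2.MORPH_CLOSE,np.ones((11,11)))
    m=cv2.morphologyEx(m&(g*255),cv2.MORPH_CLOSE,np.ones((3,3)))
    n,_,s,c=cv2.connectedComponentsWithStats(m); k=[i for i in range(1,n) if 20<=s[i,4]<=110 and max(s[i,2:4])<14]
    return c[k],s[k,4]
def fit(F,W):
    a,b=F.mean(0),W.mean(0); H=(F-a).T@(W-b); th=np.arctan2(H[0,1]-H[1,0],H[0,0]+H[1,1])
    c,s=np.cos(th),np.sin(th);M=np.array([[c,-s],[s,c]]);return th,b-M@a,M
E
python3 - <<'E'
from h import *
a=cv2.imread("pics/top0.png")[:,:,::-1].copy(); c0,s0=bush(a); print(c0,s0)
th,c=0.1736,np.array([548.8,90.0]); m=np.array([[np.cos(th),-np.sin(th)],[np.sin(th),np.cos(th)]])
print("bush in plate",((ray(c0,.036)*1000-c)@m).round(1))
im=eyes.read_camera("top"); c1,s1=bush(im); print(c1,s1,(((ray(c1,.036)*1000)-O)@MM).round(1))
E
```

```text
[[300.54901961 222.70588235]
 [317.32075472 253.35849057]
 [287.5        255.14814815]] [51 53 54]
bush in plate [[ 31.1  -0.1]
 [-34.3 -30.3]
 [-34.4  30. ]]
[[311.71153846 223.71153846]
 [327.33962264 254.77358491]
 [297.5        255.5       ]] [52 53 52] [[ -2.7  -4. ]
 [-69.9 -28.9]
 [-65.4  31.2]]
```

The bush fit gives the plate at about (-33.5, -1.5) with yaw -0.077. So y is nearly right, but the plate swung clockwise because the step drags more than the pins. A wide two-finger rear push should square it. Retreating and going round to the rear.

Emit:
servo_tool(
  plan=[
    [[0,-1.6,7.4,0,0,0,0],[0,-1.6,7.4,0,0,0,0],[0,0,0,35,0,0,0],[0,0,0,25,0,0,0]],
  ],
)

```text
t: 4.85
tool_pos: [0.5279, 0.1845, 0.1001]
orientation: [-1.971, -2.445, 0.002]
force: [1.0, 0.4, -0.5]
opening: 0.0462
```

Emit:
servo_tool(
  plan=[
    [[-1,-6.5,-11.3,0,0,0,0.131],[-1,-6.5,-11.3,0,0,0,0.131],[-1,-6.5,-11.3,0,0,0,0.131],[-1,-6.5,-11.3,0,0,0,0.131],[-1,-6.5,-11.3,0,0,0,0.131],[-1,-6.5,-11.3,0,0,0,0.131],[-1,-6.5,-11.3,0,0,0,0.131],[-1,-6.5,-11.3,0,0,0,0.131],[-1,-6.5,-11.3,0,0,0,0.131],[-1,-6.5,-11.3,0,0,0,0.131],[-1,-6.5,-11.3,0,0,0,0.131],[-1,-6.5,-11.3,0,0,0,0.13]],
  ],
)

```text
t: 6.05
tool_pos: [0.4502, 0.0483, 0.0995]
orientation: [0.343, -3.122, 0.0]
force: [-0.5, -0.6, 0.2]
opening: 0.0931
```

Emit:
servo_tool(
  plan=[
    [[-1,0,0,0,0,0,0],[-1,0,0,0,0,0,0],[-1,0,0,0,0,0,0]],
  ],
)

```text
t: 6.35
tool_pos: [0.4509, 0.0489, 0.0997]
orientation: [-0.33, 3.124, 0.0]
force: [0.8, 0.3, -1.4]
opening: 0.0929
```

```bash
cat >> h.py <<'E'
B=np.array([[31.5,0],[-34.3,-30],[-34.3,30]])
def pose(z=.036):
    im=eyes.read_camera("top"); c,s=bush(im); W=(ray(c,z)*1000-O)@MM
    if len(W)!=3: print("bushes",c,s,W.round(1)); return im
    W=W[np.argsort(-W[:,0])]; 
    if W[1,1]>W[2,1]: W=W[[0,2,1]]
    th,o,M=fit(B,W); print("plate",o.round(1),"yaw",th.round(3),"res",np.abs(W-(B@M.T+o)).max().round(1)); return im
E
python3 -c "
from h import *
tool(); pose()"
```

```text
t 6.35 p [450.9  48.9  99.7] fix [-133.9    0.4] jaw-fix 1.567 toolz [ 0.  0. -1.] F [ 0.8  0.3 -1.4] op 0.09292204908549684
bushes [] [] []
```

Emit:
servo_tool(
  plan=[
    [[-1,0,0,-30,0,0,0],[-1,0,0,-20,0,0,0],[-1,0,0,-11.5,0,0,0],[-1,0,0,0,0,0,0],[-1,5.9,1.3,0,0,0,0],[-1,5.9,1.3,0,0,0,0],[-1,2,0.4,0,0,0,0],[-1,2,0.4,0,0,0,0],[-1,2,0.4,0,0,0,0],[-1,2,0.5,0,0,0,0],[-1,2,0.4,0,0,0,0],[-1,2,0.4,0,0,0,0]],
  ],
)

```text
t: 7.6
tool_pos: [0.4741, 0.0531, 0.038]
orientation: [0.334, -3.123, 0.0]
force: [-2.0, -1.6, 3.0]
opening: 0.093
```

Emit:
servo_tool(
  plan=[
    [[-1,2,0.4,0,0,0,0],[-1,2,0.4,0,0,0,0],[-1,2,0.5,0,0,0,0],[-1,2,0.4,0,0,0,0],[-1,2,0.4,0,0,0,0],[-1,2,0.5,0,0,0,0],[-1,2,0.4,0,0,0,0],[-1,2,0.4,0,0,0,0],[-1,1,0.2,0,0,0,0],[-1,0,0,0,0,0,0]],
  ],
)

```text
t: 8.6
tool_pos: [0.4917, 0.0571, 0.0381]
orientation: [-0.334, 3.123, 0.0]
force: [-0.5, 0.3, -1.1]
opening: 0.093
```

```bash
python3 -c "
from h import *
tool(); im=pose(); s=eyes.read_camera('scene')
cv2.imwrite('pics/b3.png',np.hstack([cv2.resize(im[160:310,230:390],(400,375)),cv2.resize(s[200:350,250:410],(400,375))])[:,:,::-1])"
```

```text
t 8.6 p [491.7  57.1  38.1] fix [-92.2  -0.2] jaw-fix 1.57 toolz [ 0.  0. -1.] F [-0.5  0.3 -1.1] op 0.09298963006617784
bushes [] [] []
```

View pics/b3.png

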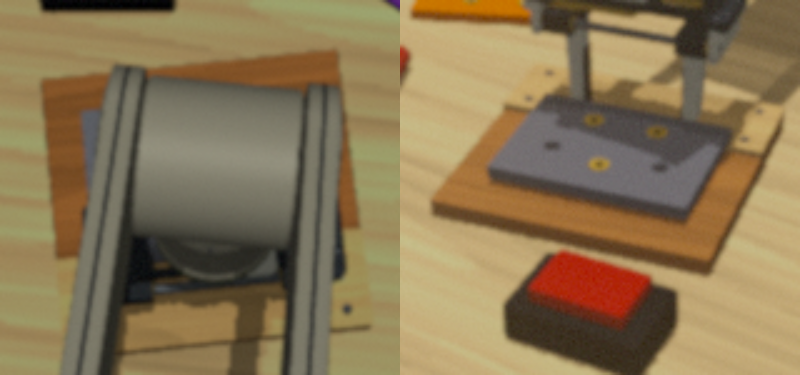

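The scene view (right half) shows the plate still level and pushed from behind, with all three bushes and both holes visible. The top view is blocked. I'll measure with the scene camera, cross-checked on the first picture pair.

```bash
cat >> h.py <<'E'
J=eyes.camera_info("scene")
def rayS(p,z):
    p=np.atleast_2d(p).astype(float); d=np.c_[p,np.ones(len(p))]@np.linalg.inv(J["mtx"]).T@J["R"]
    c=-J["R"].T@J["t"]; return (c+d*((z-c[2])/d[:,2])[:,None])[:,:2]
def poseS(im=None,z=.036,box=(260,230,405,310)):
    if im is None: im=eyes.read_camera("scene")
    x0,y0,x1,y1=box; hsv=cv2.cvtColor(im,cv2.COLOR_RGB2HSV)
    g=np.zeros(im.shape[:2],np.uint8); g[y0:y1,x0:x1]=(hsv[y0:y1,x0:x1,1]<75)*255
    g=cv2.morphologyEx(g,cv2.MORPH_OPEN,np.ones((3,3))); c=big(g); h=np.zeros_like(g); cv2.drawContours(h,[c],-1,255,-1)
    m=cv2.inRange(hsv,(17,100,30),(34,255,255))&cv2.erode(h,np.ones((5,5)))
    m=cv2.morphologyEx(m,cv2.MORPH_CLOSE,np.ones((3,3)))
    n,_,s,ce=cv2.connectedComponentsWithStats(m); k=[i for i in range(1,n) if s[i,4]>=10]
    W=(rayS(ce[k],z)*1000-O)@MM
    if len(W)!=3: print("S bushes",ce[k].round(),s[k,4],W.round(1)); return im
    W=W[np.argsort(-W[:,0])]
    if W[1,1]>W[2,1]: W=W[[0,2,1]]
    th,o,M=fit(B,W); H=np.array([[15,50],[15,-50]])@M.T+o-np.array([[15,50],[15,-50]])
    print("S plate",o.round(1),"yaw",th.round(3),"res",np.abs(W-(B@M.T+o)).max().round(1),"hole-pin",H.round(1).tolist()); return im
E
python3 -c "
from h import *
poseS(cv2.imread('pics/scene0.png')[:,:,::-1].copy()); poseS()"
```

```text
S plate [-35.5  20.4] yaw -0.036 res 0.2 hole-pin [[-33.8, 19.8], [-37.3, 19.8]]
S plate [-23.2   3.9] yaw 0.0 res 0.3 hole-pin [[-23.2, 3.9], [-23.2, 3.9]]
```

The scene camera has a constant offset of about (-6, +0.6) mm relative to the top view. Corrected, the plate is at (-17, +3.3) with yaw about 0, which agrees with the tool position at the rear edge. Now a small side push of about 3 mm, with the fingers set further back.

Emit:
servo_tool(
  plan=[
    [[-1,-6,-1.3,0,0,0,0],[-1,-6,-1.3,0,0,0,0],[-1,0,0,35,0,0,0],[-1,0,0,25,0,0,0]],
  ],
)

```text
t: 9.15
tool_pos: [0.4785, 0.0542, 0.0989]
orientation: [0.334, -3.123, -0.0]
force: [0.6, 0.7, 0.9]
opening: 0.0928
```

Emit:
servo_tool(
  plan=[
    [[0,2.6,11.2,0,0,0,-0.131],[0,2.6,11.2,0,0,0,-0.131],[0,2.6,11.2,0,0,0,-0.131],[0,2.6,11.2,0,0,0,-0.131],[0,2.6,11.2,0,0,0,-0.131],[0,2.6,11.2,0,0,0,-0.131],[0,2.6,11.2,0,0,0,-0.131],[0,2.6,11.2,0,0,0,-0.131],[0,2.6,11.2,0,0,0,-0.131],[0,2.6,11.2,0,0,0,-0.131],[0,2.6,11.2,0,0,0,-0.131],[0,2.6,11.2,0,0,0,-0.13]],
  ],
)

```text
t: 10.35
tool_pos: [0.5103, 0.189, 0.0982]
orientation: [1.979, 2.44, 0.0]
force: [0.7, 0.3, 0.4]
opening: 0.0466
```

Emit:
servo_tool(
  plan=[
    [[0,0,0,-30,0,0,0],[0,0,0,-20,0,0,0],[0,0,0,-9.5,0,0,0],[0,0,0,0,0,0,0],[0,0,0,0,0,0,0]],
  ],
)

```text
t: 10.85
tool_pos: [0.511, 0.1887, 0.0394]
orientation: [1.973, 2.445, 0.001]
force: [0.1, -0.1, -0.2]
opening: 0.0466
```

```bash
python3 -c "
from h import *
tool(); poseS(); pose()"
```

```text
t 10.85 p [511.  188.7  39.4] fix [-45.5 124.3] jaw-fix 3.14 toolz [ 0.001  0.    -1.   ] F [ 0.1 -0.1 -0.2] op 0.04658463105764266
S plate [-23.4   3.8] yaw -0.005 res 0.3 hole-pin [[-23.2, 3.7], [-23.7, 3.7]]
bushes [[307.31372549 216.21568627]
 [325.28846154 245.71153846]
 [295.64150943 248.67924528]
 [260.37142857 289.91428571]] [51 52 53 35] [[  13.8    3.4]
 [ -50.9  -26.7]
 [ -51.    33.6]
 [-127.3  111.5]]
```

The top-view bushes give (-17, +3.4) and yaw 0, in agreement. Pushing to tool y of about 99.5.

Emit:
servo_tool(
  plan=[
    [[0,1.7,-7.8,0,0,0,0],[0,1.5,-6.8,0,0,0,0],[0,0.4,-2,0,0,0,0],[0,0.4,-2,0,0,0,0],[0,0.4,-1.6,0,0,0,0],[0,0.3,-1.2,0,0,0,0],[0,0.3,-1.2,0,0,0,0],[0,0.2,-1,0,0,0,0],[0,0.2,-0.8,0,0,0,0],[0,0,0,0,0,0,0],[0,0,0,0,0,0,0]],
  ],
)

```text
t: 12.05
tool_pos: [0.5161, 0.1644, 0.0387]
orientation: [1.973, 2.445, -0.0]
force: [-0.3, 1.0, 1.0]
opening: 0.0466
```

```bash
python3 -c "
from h import *
tool(); poseS(); pose()"
```

```text
t 12.05 p [516.1 164.4  38.7] fix [-45.7  99.4] jaw-fix 3.141 toolz [ 0. -0. -1.] F [-0.3  1.   1. ] op 0.04657804471972619
S plate [-23.2   0. ] yaw -0.001 res 0.4 hole-pin [[-23.2, -0.0], [-23.3, -0.0]]
plate [-17.2  -0.3] yaw 0.001 res 0.5
```

Centred: y is about -0.3 and yaw about 0, in both views. Going back to the rear for the final push.

Emit:
servo_tool(
  plan=[
    [[0,-1.3,5.9,0,0,0,0],[0,-1.3,5.9,0,0,0,0],[0,0,0,35,0,0,0],[0,0,0,25,0,0,0]],
  ],
)

```text
t: 12.55
tool_pos: [0.5129, 0.1766, 0.0993]
orientation: [-1.972, -2.445, 0.001]
force: [0.5, 0.7, 0.5]
opening: 0.047
```

Emit:
servo_tool(
  plan=[
    [[-1,-2.8,-10.1,0,0,0,0.131],[-1,-2.8,-10.1,0,0,0,0.131],[-1,-2.8,-10.1,0,0,0,0.131],[-1,-2.8,-10.1,0,0,0,0.131],[-1,-2.8,-10.1,0,0,0,0.131],[-1,-2.8,-10.1,0,0,0,0.131],[-1,-2.8,-10.1,0,0,0,0.131],[-1,-2.8,-10.1,0,0,0,0.131],[-1,-2.8,-10.1,0,0,0,0.131],[-1,-2.8,-10.1,0,0,0,0.131],[-1,-2.8,-10.1,0,0,0,0.131],[-1,-2.8,-10.1,0,0,0,0.13]],
  ],
)

```text
t: 13.75
tool_pos: [0.4796, 0.0549, 0.0986]
orientation: [0.343, -3.123, 0.0]
force: [-0.5, 0.0, -0.4]
opening: 0.093
```

Emit:
servo_tool(
  plan=[
    [[-1,0,0,-30,0,0,0],[-1,0,0,-20,0,0,0],[-1,0,0,-9.5,0,0,0],[-1,0,0,0,0,0,0],[-1,0,0,0,0,0,0]],
  ],
)

```text
t: 14.25
tool_pos: [0.4802, 0.0552, 0.0398]
orientation: [-0.335, 3.123, -0.0]
force: [-0.1, 0.1, -0.7]
opening: 0.0929
```

```bash
python3 -c "
from h import *
tool(); poseS()"
```

```text
t 14.25 p [480.2  55.2  39.8] fix [-103.9    0.4] jaw-fix 1.57 toolz [ 0. -0. -1.] F [-0.1  0.1 -0.7] op 0.09291896268745693
S plate [-23.6  -0.1] yaw -0.007 res 0.3 hole-pin [[-23.2, -0.2], [-23.9, -0.2]]
```

Emit:
servo_tool(
  plan=[
    [[-1,0,0,-2.8,0,0,0],[-1,5,1.1,0,0,0,0],[-1,4,0.9,0,0,0,0],[-1,2,0.4,0,0,0,0],[-1,2,0.4,0,0,0,0],[-1,2,0.5,0,0,0,0],[-1,2,0.4,0,0,0,0],[-1,2,0.4,0,0,0,0],[-1,2,0.5,0,0,0,0],[-1,1.5,0.3,0,0,0,0],[-1,1.5,0.3,0,0,0,0],[-1,0,0,0,0,0,0]],
  ],
)

```text
t: 15.5
tool_pos: [0.5045, 0.0602, 0.0366]
orientation: [-0.334, 3.123, -0.0]
force: [0.2, 0.0, -0.3]
opening: 0.0929
```

```bash
python3 -c "
from h import *
tool(); poseS()"
```

```text
t 15.5 p [504.5  60.2  36.6] fix [-79.    0.1] jaw-fix 1.57 toolz [ 0.001  0.    -1.   ] F [ 0.2  0.  -0.3] op 0.09285657371527431
S plate [0.7 4. ] yaw 0.01 res 0.6 hole-pin [[0.2, 4.1], [1.2, 4.1]]
```

```bash
python3 -c "
from h import *
s=poseS(z=.030); poseS(s,z=.033)
cv2.imwrite('pics/s5.png',cv2.resize(s[210:330,255:415],(800,600),interpolation=cv2.INTER_CUBIC)[:,:,::-1])"
```

```text
S plate [-7.6  0.7] yaw 0.006 res 0.5 hole-pin [[-7.9, 0.8], [-7.3, 0.8]]
S plate [-3.4  2.3] yaw 0.006 res 0.7 hole-pin [[-3.7, 2.4], [-3.1, 2.4]]
```

View pics/s5.png

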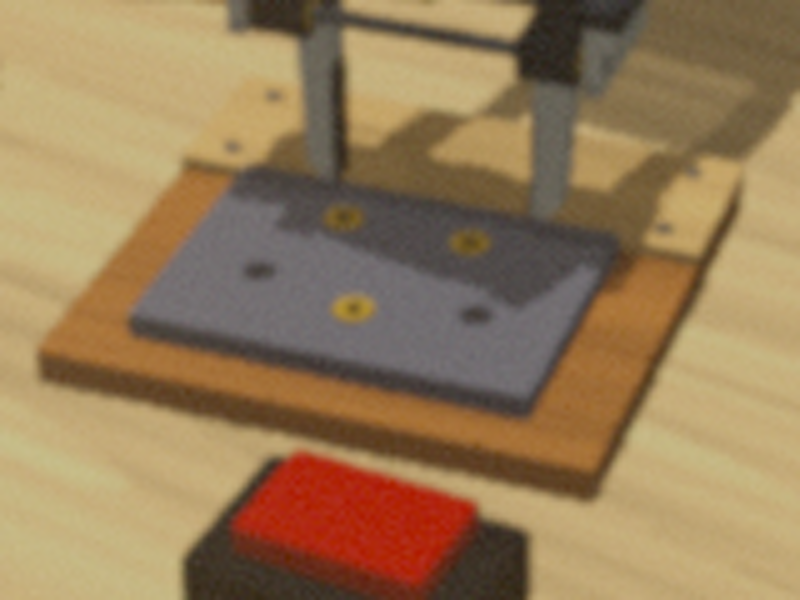

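The plate lies down on the board all round, with its front edge at (330,365) sitting on the wood. At seated height the bias-corrected pose is about (-1.5, 0.1). Retreating to check from the top camera.

Emit:
servo_tool(
  plan=[
    [[-1,-5,-1.1,0,0,0,0],[-1,-5,-1.1,0,0,0,0],[-1,0,0,35,0,0,0],[-1,0,0,40,0,0,0],[-1,-5,40,10,0,0,0],[-1,-10,48,5,0,0,0],[-1,-10,48,5,0,0,0],[-1,-10,48,5,0,0,0],[-1,-10,48,0,0,0,0],[-1,-10,40,0,0,0,0],[-1,0,0,0,0,0,0],[-1,0,0,0,0,0,0]],
  ],
)

```text
t: 16.8
tool_pos: [0.438, 0.3304, 0.1361]
orientation: [0.338, -3.123, 0.001]
force: [0.3, 0.4, 0.4]
opening: 0.093
```

```bash
python3 -c "
from h import *
tool(); im=pose(z=.030); plate(.030); poseS(z=.030)
f=cv2.resize(im[170:315,235:395],(640,580),interpolation=cv2.INTER_CUBIC); cv2.imwrite('pics/t6.png',f[:,:,::-1])"
```

```text
t 16.8 p [438.  330.4 136.1] fix [-86.7 278.3] jaw-fix 1.572 toolz [-0.    -0.001 -1.   ] F [0.3 0.4 0.4] op 0.09304213044226073
plate [-1.1  0.6] yaw 0.003 res 0.5
plate fix [-1.1  0.6] yaw 0.007 size [130.9 179.6]
S plate [-7.7  0.6] yaw 0.012 res 0.8 hole-pin [[-8.3, 0.7], [-7.1, 0.7]]
```

View pics/t6.png

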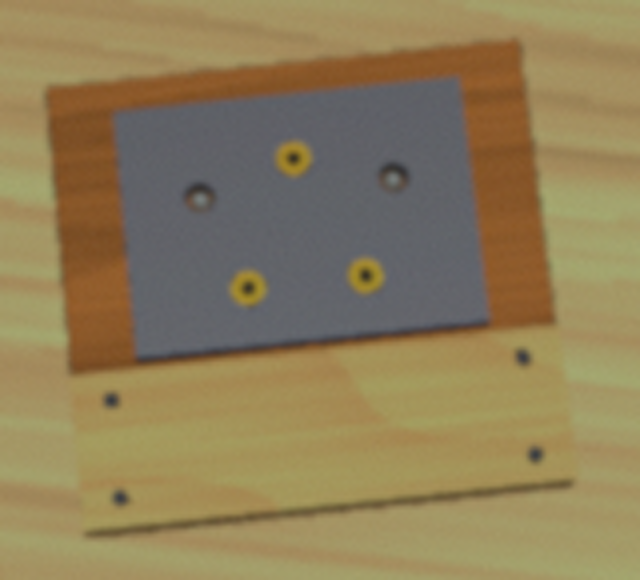

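Both steel pins show inside the holes at (200,199) and (394,178), and there is a clear wood gap between the plate's rear edge and the step. The outline and bush fits agree on about (-1.1, 0.6) mm. That is inside the 2 mm play, so I'm handing in.

```bash
python3 -c "
from plant import job
print(job.close_job())"
```

```text
the job is handed in; nothing more can be done
None
```

The drilling template is seated on its two pins and the job is handed in, at about 17 s on the robot clock; no verdict was reported. I got it there with a two-finger side push, a rear push, a small second side push and a final rear push.

**Last checks:**
- **Position:** the top camera put the plate at (-1.1, +0.6) mm from home with yaw 0.003–0.007 rad. That puts each hole about 1.3 mm from its pin.
- **Seating:** both steel pins were visible in the holes and the plate looked flat on the board. I judged its height from how well the two cameras agreed, not from a direct measurement.
- **Bystanders:** the arm stayed clear of the tape measure, the screwdriver and the battery pack. I did not measure their positions again.
- **At hand-in:** the arm was clear of everything and felt no contact force.

**What disagreed:**
- **Camera offset:** the scene camera read about 6 mm further back along fixture x than the top camera. The offset was the same at the start, middle and end, so I treated it as a calibration error. With that removed, the two views differ by about 0.6 mm.
- **First side push:** it turned the plate to -0.077 rad instead of squaring it. The rear push corrected that.

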